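# Seat the keyed clamp hub on a sharpening hone

## Task

Refit the red clamp hub on the spindle of the flat sharpening hone: lift it off the rubber mat, lower it upright over the spindle, turn it gently under light pressure until its two tabs drop into the spindle's keyways, and bring it down fully home, flat on the platter's rubber pad, then let go and move clear. Never press or wedge the hub against the hone with more than about 40 N (feel for the keyways, do not force it), and leave the shears, the jar and the wax block where they are.

Things in the scene. Friction and masses are not known exactly. Their poses are not given: they have to be found in the camera images.
- hub: red metal clamp hub, 0.14 to 0.26 kg, upright on the black rubber mat. Round foot flange 68 mm in diameter, 7 mm thick; above it a hexagonal collar up to 48 mm height; open through bore 34 mm in diameter (37 mm in the flange). Origin: centre of its underside, z up. White marks on flange and collar show its +x and -x, where its two tabs are. Half a turn is the same.
- hub_collar (a point): on the hub's axis, 34 mm above its underside: middle of the grip on the collar, which is 46 mm across flats, from 7 to 48 mm height. The flats face 0, 60, 120, 180, 240 and 300 degrees from the hub's x axis. Axes as the hub's.
- hub_tab (a point): lower face of one of the two steel tabs inside the bore, at the hub's +x (13 mm off the axis, 16 mm above the underside); the other is opposite, at -x. Each is 8 mm wide, reaches inward to 10 mm from the axis, and is 10 mm tall.
- seat (a point): point on the spindle's axis on top of the platter's black rubber pad, 135 mm above the bench; axes as the machine's. The hub is home when its underside lies on the pad here. While its tabs ride on top of the spindle nose its underside stands 14 mm above this point; when they meet the keyways it can sink those 14 mm.
- nose (a point): centre of the top of the steel spindle nose, 30 mm above the pad, 32 mm in diameter, rim bevelled over the top 4.5 mm to 28 mm; 1 mm of play in the hub's bore. Locked: it does not turn. Two opposite keyways, 11 mm wide, full height, open at the top; their line is not measured: anywhere within 40 degrees either way of the machine's x axis. Tabs fit within about 6 degrees.
- machine: flat sharpening hone, fixed to the bench: grey housing 240 x 260 mm on a pale timber block 260 x 280 mm, with a round aluminium platter 200 mm in diameter on top and a sprung black rubber pad 90 mm in diameter, 3 mm proud, in its middle (gives about 1 mm per 4 N). Origin: centre of its underside, x across the 240 mm side, the front panel with the red knob on the -x side, z up.
- mat: black rubber mat 280 x 240 x 3 mm, fixed on the bench; origin at the centre of its underside. It lies on one side of the robot, the hone on the other.
- shears: brass-coloured hair shears, 165 mm long, 6 mm high, lying on the mat; origin near the pivot, underside; leave alone
- jar: white jar with black cap, 36 mm in diameter, 50 mm high, on the mat; origin at the centre of its underside; leave alone
- wax: green wax block 50 x 32 x 28 mm on the mat; origin at the centre of its underside; leave alone
Mind the look-alikes: they are no part of the job. Of the things like the hub, leave any that is turquoise or yellow; of the rest the larger one is meant.

How it is judged:
By the outcome, as a careful person would: the job done as asked, in the order asked, and still so for the second after the job is handed in, with the robot touching nothing.
It also fails if it takes over 64 s, if anything falls off the work surface, if the arm or the gripper's body presses on something with over 40 N, if the wrist force passes 120 N, or if a joint passes its speed limit or range.

## Robot

A 7-joint arm with a two-finger parallel gripper is mounted at the origin on the work surface. World frame = base frame: x ahead of the robot, y to its left, z up, the work surface at z = 0. Lengths are in m, angles in rad, forces in N, time in s.
With the tool pointing down it reaches from about 0.425 to 0.875 m from the base axis. Payload 4.7 kg.
Tool frame: the origin (TCP) lies midway between the tips of the shut fingers; the grasp point (between the pads) lies 19 mm behind it; z points along the fingers, y is the line along which they close (so a half turn about z gives the same grasp; the last joint's range is limited). The gripper opens to 87 mm and grips with 3 to 60 N. Pads are 19 mm wide; open, the fingers measure 117 mm over their backs; the gripper's body (75 mm by 190 mm) begins 51 mm behind the grasp point.
Start: joints at [1.116, 0.321, -0.07, 1.45, 0.023, 1.371, -0.057], TCP at [0.294, -0.58, 0.223] pointing down, gripper open.
Joint ranges: [-2.86, 2.86], [-0.3, 2.09], [-1.38, 1.24], [0.06, 2.45], [-1.56, 4.7], [0.09, 2.05], [-2.69, 2.69]. Speed limits (rad/s): [2.57, 2.57, 3.14, 3.14, 3.14, 3.14, 3.14].

## Interface

Orientations are given as a rotation vector (axis times angle).
In Python, from workcell import ctrl, read_camera, camera_model, workorder gives the robot as it stands.
- The arm moves only by the tool apply_moves, never from a script. Its argument "series" is a list of rows, each an object of numbers: "x", "y", "z": the shift along the tool's x, y, z in m; "turn": the turn about the tool's z in degrees. A call has 1 to 8 rows; each row is the pose to reach, as a shift and turn from the pose commanded when the call began, along the tool's axes at that moment; what a row does not reach only later rows make up. A row lasts 1/12 s, in which the tool goes at most 41.7 mm and 7.16 degrees, less where a joint would pass 70% of its speed; a pose out of reach is approached as far as the arm can. A call with a gripper value outside its range is refused whole. "claw" is the closure in counts, from 0 (fully open) to 255 (shut), set as the call begins (left out, the last holds). The fingers move at their own pace and stop on an object; the grip force is fixed at half the most. Time passes only in rows, so rows that repeat a pose let the fingers close. It gives the time, the measured TCP pose, the force, the opening and the grip force at its end, in the units of the state.
- ctrl.get_state(): the state, without advancing time (a new reading comes with each control period).
- read_camera(name): name is "scene" or "top" or "wrist"; returns (picture, depth): 480x640x3 uint8, red, green, blue; 480x640 float32, m along the optical axis (not along the pixel's ray), 0 where there is no reading.
- camera_model(name): a dict with "fovy" (degrees; the focal length in pixels is half the picture's height over the tangent of half this angle, whatever the lens; pixels are square), "cx", "cy" (the principal point, pixels), "rvec" (rotation vector, rad) and "tvec" (3), from world to camera coordinates, as OpenCV has them; the wrist camera has in their place "hand_eye" (4x4, takes a point from camera to tool coordinates, whose origin is the TCP and whose axes are the flange's). Camera axes: x right, y down, z forward; pixel columns grow to the right and rows downward; lengths in m; the calibration is good to about 2 mm. A picture is of the moment at which its call begins: read the wrist's pose just before it. camera_model takes no time and is no camera call.
- workorder.sign_off(): hands the job in; it is judged then, once.
The state is a dict: "t": time; "q": joint angles; "qd": joint speeds; "effort": joint torques, N m; "tool_pos": TCP position; "eef_rot": TCP orientation; "contact_force": force on the tool from outside, world axes, zero at the start; "wrist_torque": the same for the moment, N m; "width": opening from 0.0 (shut) to 1.0 (fully open); "gripper_force": force on a finger pad.
Only numpy, scipy, OpenCV 4.12 (cv2) and the standard library are available. Lean on these libraries where they do the work, as an engineer would, in place of code of your own. Each camera call takes 0.05 s, during which the arm holds its last target. There are 200 camera calls.

## Working session

There is one attempt and no reset: what is moved stays moved. The work goes in short steps, Python scripts to look and compute and a tool call to move; the robot and the scene stay as the last step left them, time stands still between calls to the robot, and variables do not carry over. Pictures are saved under pics/ and viewed, at most 10 in all, crops included, and the job is handed in when it is done.

Besides the shell and the picture viewer there is one more tool, called after "Request:" as a command line: name --argument value ..., lists and objects as JSON in quotes. apply_moves: Moves the arm, as the interface text tells. Its arguments: {"type":"object","properties":{"series":{"type":"array","items":{"type":"object","properties":{"x":{"type":"number"},"y":{"type":"number"},"z":{"type":"number"},"turn":{"type":"number"}}}},"claw":{"type":"number"}},"required":["series"]}

```bash
mkdir -p pics
cat > h.py <<'E'
import numpy as np, cv2
from scipy.spatial.transform import Rotation as R
from workcell import ctrl, read_camera, camera_model, workorder
def cam(name):
    s=ctrl.get_state(); p,d=read_camera(name); m=camera_model(name)
    if 'hand_eye' in m:
        T=np.eye(4);T[:3,:3]=R.from_rotvec(s['eef_rot']).as_matrix();T[:3,3]=s['tool_pos'];W=T@np.array(m['hand_eye'])
    else:
        M=np.eye(4);M[:3,:3]=R.from_rotvec(np.ravel(m['rvec'])).as_matrix();M[:3,3]=np.ravel(m['tvec']);W=np.linalg.inv(M)
    f=240/np.tan(np.radians(m['fovy'])/2)
    return p,d,W,(f,m['cx'],m['cy'])
def ray(u,v,W,k):
    return W[:3,:3]@np.array([(u-k[1])/k[0],(v-k[2])/k[0],1.])
def onz(u,v,z,W,k):
    r=ray(u,v,W,k); return W[:3,3]+r*(z-W[2,3])/r[2]
def cloud(d,W,k):
    v,u=np.mgrid[:480,:640]; c=np.stack([(u-k[1])/k[0]*d,(v-k[2])/k[0]*d,d],-1)
    return c@W[:3,:3].T+W[:3,3]
def save(n,p): cv2.imwrite(f'pics/{n}.png',p[:,:,::-1])
E
python3 - <<'E'
from h import *
s=ctrl.get_state();print({k:np.round(v,3) for k,v in s.items()})
for n in('top','wrist'):
    p,d,W,k=cam(n);save(n+'0',p);np.savez(n+'0.npz',p=p,d=d,W=W,k=k);print(n,k,W.round(3).tolist(),camera_model(n).keys())
E
```

```text
{'t': np.float64(0.0), 'q': array([ 1.116,  0.322, -0.07 ,  1.452,  0.023,  1.371, -0.057]), 'qd': array([-0.   ,  0.   ,  0.   , -0.002, -0.002, -0.002, -0.002]), 'effort': array([-1.0000e-03, -4.9129e+01, -4.0500e-01, -3.1253e+01, -6.4000e-02,
        4.4000e-02,  0.0000e+00]), 'tool_pos': array([ 0.293, -0.579,  0.221]), 'eef_rot': array([-3.054e+00, -7.290e-01,  1.000e-03]), 'contact_force': array([-0.479, -0.516, -0.248]), 'wrist_torque': array([ 0.025, -0.006,  0.006]), 'gripper_force': np.float64(0.0), 'width': np.float64(0.997)}
top (np.float64(458.1282298316206), 324.84693607603174, 239.85638758197203) [[0.017, -0.985, 0.172, 0.308], [-1.0, -0.012, 0.027, -0.034], [-0.025, -0.172, -0.985, 1.019], [0.0, 0.0, 0.0, 1.0]] dict_keys(['fovy', 'cx', 'cy', 'rvec', 'tvec'])
wrist (np.float64(375.46152980661134), 320.87445942846074, 247.03827732920587) [[0.452, -0.861, -0.234, 0.357], [-0.892, -0.437, -0.117, -0.546], [-0.001, 0.262, -0.965, 0.383], [0.0, 0.0, 0.0, 1.0]] dict_keys(['fovy', 'cx', 'cy', 'hand_eye'])
```

View pics/top0.png

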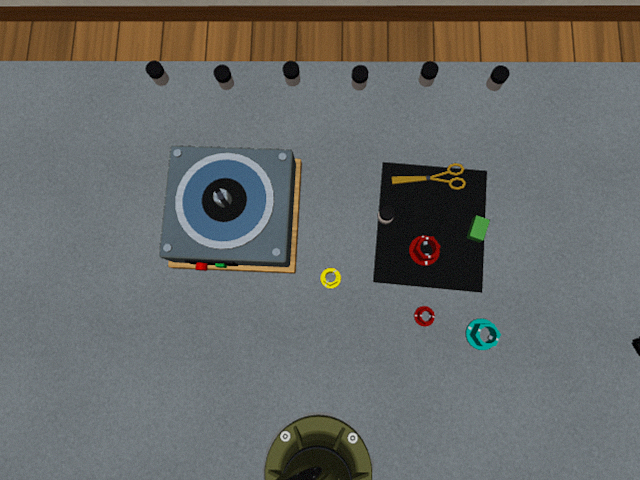

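View pics/wrist0.png

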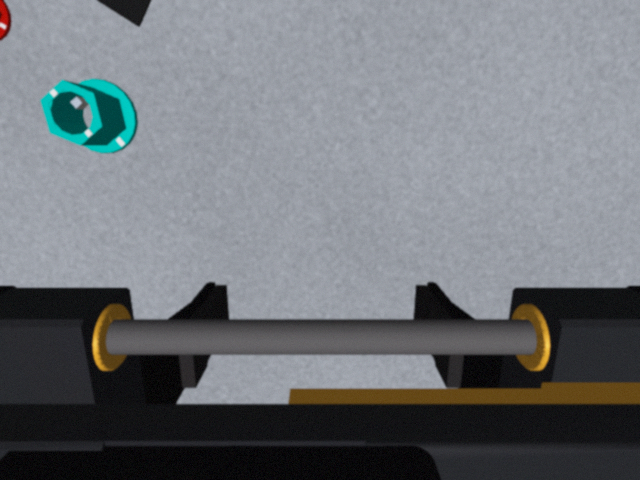

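The top view shows the wanted hub on the mat at about (424,250), the small red decoy at (424,316) and the spindle nose at about (223,198). The wrist view only shows the turquoise decoy. I'll enlarge the hub and the nose.

Run:
```python
from h import *
z=np.load('top0.npz');p,d,W,k=[z[i] for i in 'pdWk']
a=cv2.resize(p[225:275,399:449],(400,400),interpolation=cv2.INTER_CUBIC)
b=cv2.resize(p[173:223,199:249],(400,400),interpolation=cv2.INTER_CUBIC)
save('crop0',np.hstack([a,b]))
C=cloud(d,W,k)
hsv=cv2.cvtColor(p,cv2.COLOR_RGB2HSV)
m=((hsv[...,0]<8)|(hsv[...,0]>172))&(hsv[...,1]>120)&(hsv[...,2]>60)
n,l,st,ce=cv2.connectedComponentsWithStats(m.astype(np.uint8))
for i in range(1,n):
  if st[i,4]>40:
    q=C[(l==i)&(d>0)];print(st[i],ce[i].round(1),np.median(q,0).round(3),np.percentile(q[:,2],[5,95]).round(3))
    t=q[q[:,2]>0.04]; 
    if len(t):print(' top',t.mean(0).round(4),t.min(0).round(3),t.max(0).round(3))
# nose and platter
q=C[150:250,165:285].reshape(-1,3)
for lo,hi in((.125,.131),(.131,.140),(.158,.17)):
  t=q[(q[:,2]>lo)&(q[:,2]<hi)]; 
  if len(t):print(lo,len(t),t.mean(0).round(4),(t.min(0)+t.max(0)).round(4)/2,np.ptp(t,axis=0).round(3))
```

```text
[409 235  32  31 518] [423.7 250.2] [ 0.46  -0.218  0.012] [0.003 0.052]
 top [ 0.4647 -0.2255  0.0492] [ 0.441 -0.251  0.042] [ 0.488 -0.201  0.053]
[196 262  11   9  84] [201.  265.9] [0.413 0.248 0.086] [0.079 0.09 ]
 top [0.4132 0.2474 0.0856] [0.407 0.238 0.077] [0.421 0.259 0.092]
[414 306  21  20 223] [423.4 315.7] [ 0.319 -0.219  0.008] [0.    0.033]
0.125 3500 [0.5401 0.1955 0.1296] [0.543   0.19635 0.12805] [0.198 0.199 0.006]
0.131 3687 [0.5418 0.195  0.1326] [0.54215 0.1955  0.13535] [0.197 0.198 0.009]
0.158 168 [0.5426 0.1951 0.163 ] [0.5429 0.1963 0.1627] [0.031 0.032 0.008]
```

View pics/crop0.png

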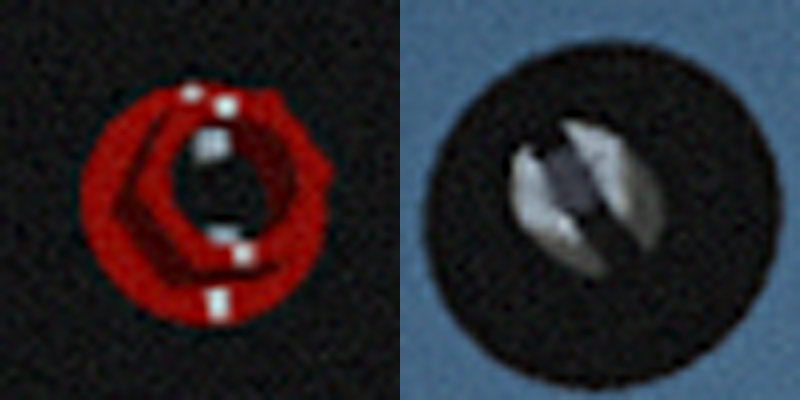

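The crop shows the hub's collar marks at about full-image (427.4,238.1) and (429.4,256.6). The keyway runs from upper left to lower right, from about (217.1,190.5) to (227.8,204.3).

```bash
cat >> h.py <<'E'
def delta(pos,head):
    """shift along tool axes, turn deg, to bring TCP to pos with tool y heading = head mod 180 (nearest)"""
    s=ctrl.get_state(); M=R.from_rotvec(s['eef_rot']).as_matrix()
    h=np.degrees(np.arctan2(M[1,1],M[0,1])); dh=(head-h+90)%180-90
    print('head',h.round(2),'pos',np.round(s['tool_pos'],4),'tilt z',M[:,2].round(4),'q',np.round(s['q'],2))
    print('shift mm',(M.T@(np.array(pos)-s['tool_pos'])*1000).round(1),'turn',round(-dh,2))
E
python3 - <<'E'
from h import *
z=np.load('top0.npz');p,d,W,k=[z[i] for i in 'pdWk']
def ln(a,b,z):
    A,B=onz(*a,z,W,k),onz(*b,z,W,k);D=A-B
    print(A.round(4),B.round(4),'mid',((A+B)/2).round(4),'len',np.linalg.norm(D).round(4),'ang',np.degrees(np.arctan2(D[1],D[0])).round(1))
ln((427.4,238.1),(429.4,256.6),.051)
ln((423,236.5),(426.3,262.9),.010)
ln((217.1,190.5),(227.8,204.3),.165)
ln((217.1,190.5),(227.8,204.3),.15)
delta([.463,-.226,.25],-30)
E
```

```text
[ 0.4832 -0.2257  0.051 ] [ 0.4434 -0.2291  0.051 ] mid [ 0.4633 -0.2274  0.051 ] len 0.04 ang 4.8
[ 0.4941 -0.2242  0.01  ] [ 0.435  -0.2303  0.01  ] mid [ 0.4646 -0.2272  0.01  ] len 0.0594 ang 5.9
[0.5515 0.201  0.165 ] [0.5241 0.1787 0.165 ] mid [0.5378 0.1898 0.165 ] len 0.0353 ang 39.3
[0.5557 0.2051 0.15  ] [0.5279 0.1824 0.15  ] mid [0.5418 0.1938 0.15  ] len 0.036 ang 39.3
head -63.14 pos [ 0.2934 -0.5794  0.2215] tilt z [-9.0e-04  1.6e-03 -1.0e+00] q [ 1.12  0.32 -0.07  1.45  0.02  1.37 -0.06]
shift mm [ 311.  -238.7  -28.1] turn -33.14
```

Request:
apply_moves --claw 0 --series '[{"x": 0.311, "y": -0.237, "z": 0, "turn": -68.5}, {"x": 0.311, "y": -0.237, "z": 0, "turn": -68.5}, {"x": 0.311, "y": -0.237, "z": 0, "turn": -68.5}, {"x": 0.311, "y": -0.237, "z": 0, "turn": -68.5}, {"x": 0.311, "y": -0.237, "z": 0, "turn": -68.5}, {"x": 0.311, "y": -0.237, "z": 0, "turn": -68.5}, {"x": 0.311, "y": -0.237, "z": 0, "turn": -68.5}, {"x": 0.311, "y": -0.237, "z": 0, "turn": -68.5}]'

```text
t: 0.77
tool_pos: [0.4391, -0.2778, 0.2223]
eef_rot: [-2.325, -2.112, 0.001]
contact_force: [1.7, -0.6, -0.6]
width: 1.002
gripper_force: 0.0
```

Request:
apply_moves --series '[{"x": 0, "y": 0}, {"x": 0}, {"x": 0}]'

```text
invalid input
```

Run:
```python
from h import *
delta([.464,-.227,.22],5.4)
```

```text
head -5.5 pos [ 0.4391 -0.2778  0.2223] tilt z [-4.e-04 -2.e-04 -1.e+00] q [ 0.87  0.06 -0.37  1.76  0.02  1.32  0.4 ]
shift mm [53.  19.9  2.3] turn -10.9
```

Request:
apply_moves --series '[{"x": 0.053, "y": 0.02, "z": 0, "turn": -10.9}, {"x": 0.053, "y": 0.02, "z": 0, "turn": -10.9}, {"x": 0.053, "y": 0.02, "z": 0, "turn": -10.9}, {"x": 0.053, "y": 0.02, "z": 0, "turn": -10.9}]'

```text
t: 1.1
tool_pos: [0.4643, -0.2285, 0.2223]
eef_rot: [-2.119, -2.319, 0.001]
contact_force: [-0.8, -0.7, -0.2]
width: 0.996
gripper_force: 0.0
```

Run:
```python
from h import *
p,d,W,k=cam('wrist');save('w1',p);np.savez('w1.npz',p=p,d=d,W=W,k=k)
C=cloud(d,W,k)
t=C[(C[...,2]>.044)&(C[...,2]<.06)&(d>0)&(np.hypot(C[...,0]-.464,C[...,1]+.227)<.04)]
print(len(t),t.mean(0),(t.min(0)+t.max(0))/2)
delta([.464,-.227,.22],5.4)
```

```text
1189 [ 0.46540321 -0.22559328  0.05007896] [ 0.46542962 -0.22584749  0.04839143]
head 4.96 pos [ 0.4636 -0.23    0.2223] tilt z [-9.e-04 -7.e-04 -1.e+00] q [ 0.82  0.06 -0.43  1.76  0.03  1.32  0.47]
shift mm [3.  0.7 2.3] turn -0.44
```

View pics/w1.png

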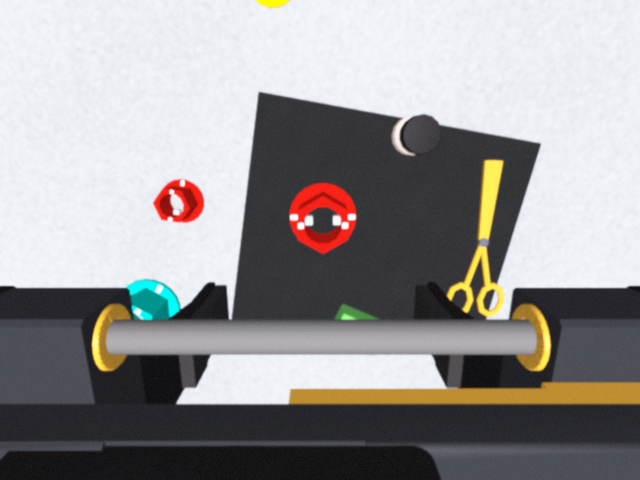

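The wrist view shows the hub between the fingers, with flange marks near (294,217) and (352,216) and collar marks near (301,225.5) and (344.5,225).

Run:
```python
from h import *
z=np.load('w1.npz');p,d,W,k=[z[i] for i in 'pdWk']
m=(p.min(2)>200)
n,l,st,ce=cv2.connectedComponentsWithStats(m[205:235,285:362].astype(np.uint8))
for i in range(1,n):
  if st[i,4]>8: print(st[i],(ce[i]+[285,205]).round(1))
def ln(a,b,z):
    A,B=onz(*a,z,W,k),onz(*b,z,W,k);D=B-A
    print('mid',((A+B)/2).round(4),'len',np.linalg.norm(D).round(4),'ang',np.degrees(np.arctan2(D[1],D[0])).round(1))
ln((301,225.5),(344.5,225),.051); ln((294,217),(352,216),.01)
delta([.465,-.226,.018],5.4)
```

```text
[63  9  7  6 41] [351.1 216.6]
[ 5 10  8  5 37] [293.6 216.9]
[20 11  8  9 66] [308.5 220.2]
[48 11  8  9 65] [336.4 220.1]
[57 17  6  7 38] [344.5 225. ]
[13 18  6  6 36] [300.5 225.5]
mid [ 0.4659 -0.2259  0.051 ] len 0.0393 ang 5.8
mid [ 0.4664 -0.2255  0.01  ] len 0.0586 ang 6.2
head 4.96 pos [ 0.4636 -0.23    0.2223] tilt z [-9.e-04 -7.e-04 -1.e+00] q [ 0.82  0.06 -0.43  1.76  0.03  1.32  0.47]
shift mm [  4.    1.9 204.3] turn -0.44
```

Request:
apply_moves --series '[{"x": 0.004, "y": 0.002, "z": 0.04, "turn": -1}, {"x": 0.004, "y": 0.002, "z": 0.08, "turn": -1}, {"x": 0.004, "y": 0.002, "z": 0.12, "turn": -1}, {"x": 0.004, "y": 0.002, "z": 0.15, "turn": -1}, {"x": 0.004, "y": 0.002, "z": 0.18, "turn": -1}, {"x": 0.004, "y": 0.002, "z": 0.204, "turn": -1}, {"x": 0.004, "y": 0.002, "z": 0.204, "turn": -1}, {"x": 0.004, "y": 0.002, "z": 0.204, "turn": -1}]'

```text
t: 1.82
tool_pos: [0.464, -0.2262, 0.0175]
eef_rot: [-2.103, -2.33, 0.002]
contact_force: [0.4, -0.0, 0.8]
width: 1.0
gripper_force: 0.0
```

Request:
apply_moves --claw 255 --series '[{"x": 0, "y": 0, "z": 0, "turn": 0}, {"x": 0, "y": 0, "z": 0, "turn": 0}, {"x": 0, "y": 0, "z": 0, "turn": 0}, {"x": 0, "y": 0, "z": 0, "turn": 0}, {"x": 0, "y": 0, "z": 0, "turn": 0}, {"x": 0, "y": 0, "z": 0, "turn": 0}, {"x": 0, "y": 0, "z": 0, "turn": 0}, {"x": 0, "y": 0, "z": 0, "turn": 0}]'

```text
t: 2.48
tool_pos: [0.4659, -0.2251, 0.0188]
eef_rot: [2.101, 2.336, -0.0]
contact_force: [0.1, -0.9, 1.6]
width: 0.522
gripper_force: 30.0
```

Request:
apply_moves --series '[{"x": 0, "y": 0, "z": -0.02, "turn": 0}, {"x": 0, "y": 0, "z": -0.05, "turn": 0}, {"x": 0, "y": 0, "z": -0.08, "turn": 0}, {"x": 0, "y": 0, "z": -0.12, "turn": 0}, {"x": 0, "y": 0, "z": -0.16, "turn": 0}, {"x": 0, "y": 0, "z": -0.19, "turn": 0}, {"x": 0, "y": 0, "z": -0.22, "turn": 0}, {"x": 0, "y": 0, "z": -0.22, "turn": 0}]'

```text
t: 3.15
tool_pos: [0.4688, -0.2261, 0.2449]
eef_rot: [2.094, 2.328, 0.003]
contact_force: [0.9, -0.1, -1.8]
width: 0.527
gripper_force: 30.0
```

Run:
```python
from h import *
s=ctrl.get_state();print(s['contact_force'],s['width'],s['gripper_force'])
delta([.54,.12,.24],39)
```

```text
[ 0.92191167 -0.0976795  -1.77294716] 0.527012934269958 29.976481581106782
head 6.06 pos [ 0.4688 -0.2261  0.2449] tilt z [ 0.0089 -0.0054 -0.9999] q [ 0.82  0.05 -0.44  1.73  0.02  1.36  0.49]
shift mm [336.7 107.3   3.7] turn -32.94
```

Request:
apply_moves --series '[{"x": 0.035, "y": 0.016, "z": 0, "turn": -4}, {"x": 0.07, "y": 0.03, "z": 0, "turn": -8}, {"x": 0.11, "y": 0.048, "z": 0, "turn": -12}, {"x": 0.148, "y": 0.065, "z": 0, "turn": -16}, {"x": 0.186, "y": 0.082, "z": 0, "turn": -20}, {"x": 0.224, "y": 0.1, "z": 0, "turn": -24}, {"x": 0.262, "y": 0.115, "z": 0, "turn": -28}, {"x": 0.3, "y": 0.132, "z": 0, "turn": -33}]'

```text
t: 3.82
tool_pos: [0.5644, 0.0875, 0.2375]
eef_rot: [-1.346, -2.838, 0.002]
contact_force: [1.3, 0.4, -1.8]
width: 0.524
gripper_force: 30.0
```

Run:
```python
from h import *
delta([.586,.141,.245],39)
```

```text
head 39.25 pos [0.5644 0.0875 0.2375] tilt z [-1.4e-03 -5.0e-04 -1.0e+00] q [ 0.44  0.21 -0.74  1.61  0.15  1.38  0.37]
shift mm [27.8 50.6 -7.6] turn 0.25
```

Request:
apply_moves --series '[{"x": 0.014, "y": 0.025, "z": -0.004, "turn": 0}, {"x": 0.028, "y": 0.05, "z": -0.007, "turn": 0}, {"x": 0.028, "y": 0.05, "z": -0.007, "turn": 0}, {"x": 0.028, "y": 0.05, "z": -0.007, "turn": 0}]'

```text
t: 4.15
tool_pos: [0.5853, 0.1414, 0.2441]
eef_rot: [-1.344, -2.837, 0.0]
contact_force: [-0.3, -1.2, -1.8]
width: 0.527
gripper_force: 30.0
```

Run:
```python
from h import *
p,d,W,k=cam('wrist');save('w2',p);np.savez('w2.npz',p=p,d=d,W=W,k=k)
C=cloud(d,W,k)
t=C[(C[...,2]>.158)&(C[...,2]<.17)&(d>0)&(np.hypot(C[...,0]-.5424,C[...,1]-.1955)<.03)]
print(len(t),t.mean(0),(t.min(0)+t.max(0))/2,np.ptp(t,axis=0))
delta([.542,.1955,.24],39)
```

```text
1609 [0.54355468 0.19631695 0.16388067] [0.54362962 0.19610341 0.16267754] [0.03164196 0.03171838 0.00852912]
head 39.14 pos [0.5855 0.1391 0.2441] tilt z [-2.4e-03 -5.0e-04 -1.0e+00] q [ 0.34  0.29 -0.76  1.52  0.2   1.41  0.26]
shift mm [71.1  1.9  4.2] turn 0.14
```

View pics/w2.png

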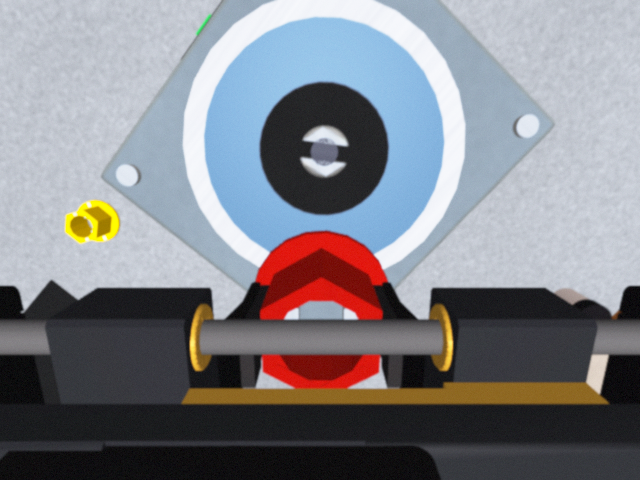

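Run:
```python
from h import *
z=np.load('w2.npz');p,d,W,k=[z[i] for i in 'pdWk']
save('crop2',cv2.resize(p[115:185,280:370],(800,622),interpolation=cv2.INTER_CUBIC)[:600])
H=np.array(camera_model('wrist')['hand_eye'])
C=cloud(d,H,k); Wd=cloud(d,W,k)
m=(Wd[...,2]>.158)&(Wd[...,2]<.17)&(d>0)&(np.hypot(Wd[...,0]-.5424,Wd[...,1]-.1955)<.03)
t=C[m]; print('nose in tool',t.mean(0),(t.min(0)+t.max(0))/2)
# pad (black) ellipse center at z=.135 and platter
v=cv2.cvtColor(p,cv2.COLOR_RGB2GRAY)
b=(v<60).astype(np.uint8); b[230:]=0; b[:,:250]=0;b[:,400:]=0
c=max(cv2.findContours(b,cv2.RETR_EXTERNAL,cv2.CHAIN_APPROX_NONE)[0],key=cv2.contourArea)
e=cv2.fitEllipse(c);print(e)
r=ray(*e[0],H,k); print('pad in tool',H[:3,3]+r*((.2441-.135)-H[2,3])/r[2])
```

```text
nose in tool [0.06876813 0.00256789 0.0804213 ] [0.06869279 0.00252206 0.08160847]
((323.6490173339844, 148.05374145507812), (125.36933135986328, 129.5595703125), 178.8310089111328)
pad in tool [0.07023617 0.00258787 0.1091    ]
```

View pics/crop2.png

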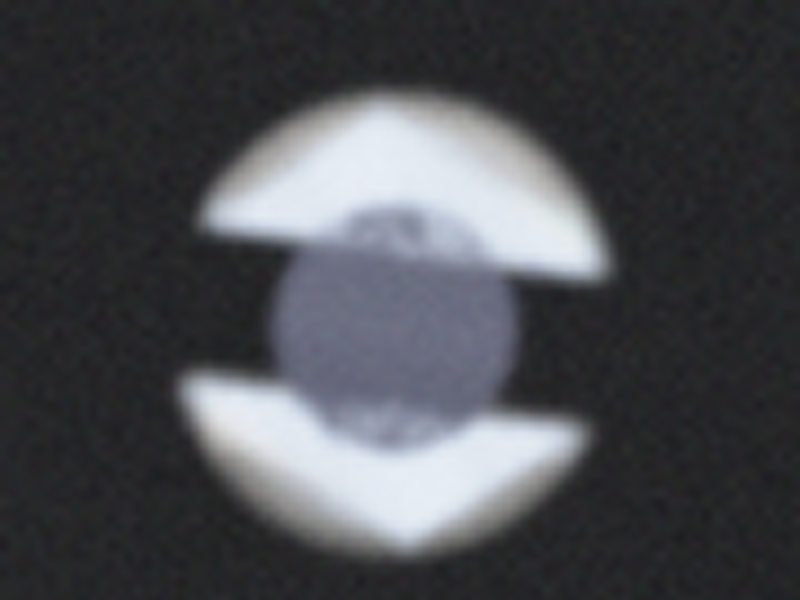

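The crop shows the keyway sloping about 6° down to the right relative to the tool's y axis, so a +6° turn is needed. Next I check where the hub sits in the grip.

Run:
```python
from h import *
from scipy.optimize import least_squares
z=np.load('w2.npz');p,d,W,k=[z[i] for i in 'pdWk']
H=np.array(camera_model('wrist')['hand_eye']); C=cloud(d,H,k)
hsv=cv2.cvtColor(p,cv2.COLOR_RGB2HSV)
m=((hsv[...,0]<8)|(hsv[...,0]>172))&(hsv[...,1]>120)&(d>0); m[:,:240]=0;m[:,400:]=0
q=C[m];print(len(q),np.percentile(q[:,2],[1,10,50,90,99]).round(4))
# outer arc: top-most red pixel of each column
us=np.arange(268,376,3); pts=[]
for u in us:
    v=np.where(m[:,u])[0][0]; pts.append((u,v-.5))
for zz in(.008,.015):
    P=np.array([H[:3,3]+ray(u,v,H,k)*(zz-H[2,3])/ray(u,v,H,k)[2] for u,v in pts])
    s=least_squares(lambda a:np.hypot(P[:,0]-a[0],P[:,1]-a[1])-a[2],[0,0,.034]);print(zz,s.x.round(4),abs(s.fun).max())
    s=least_squares(lambda a:np.hypot(P[:,0]-a[0],P[:,1]-a[1])-.034,[0,0]);print(zz,s.x.round(4),abs(s.fun).max())
def key(a,b):
    A,B=[(H[:3,3]+ray(280+u*.1125,115+v*.1125,H,k)*(.079-H[2,3])/ray(280+u*.1125,115+v*.1125,H,k)[2]) for u,v in(a,b)]
    D=B-A;print('turn',np.degrees(np.arctan2(-D[0],D[1])),(A+B)/2)
key((205,236),(600,274));key((185,377),(585,424))
```

```text
11797 [-0.0327 -0.0318 -0.0219  0.0098  0.0114]
0.008 [0.0019 0.0005 0.0322] 0.00037889941027894475
0.008 [-0.0001  0.0005] 0.0005620556921410516
0.015 [-0.001   0.0005  0.0335] 0.00039455315574340316
0.015 [-0.0015  0.0005] 0.00044383430224395615
turn 5.265957682599539 [0.07312813 0.00335298 0.079     ]
turn 6.505489838359698 [0.06327304 0.00216537 0.079     ]
```

Request:
apply_moves --series '[{"x": 0.025, "y": 0.001, "z": 0, "turn": 2}, {"x": 0.05, "y": 0.002, "z": 0, "turn": 4}, {"x": 0.069, "y": 0.002, "z": 0, "turn": 6}, {"x": 0.069, "y": 0.002, "z": 0.02, "turn": 6}, {"x": 0.069, "y": 0.002, "z": 0.04, "turn": 6}, {"x": 0.069, "y": 0.002, "z": 0.055, "turn": 6}, {"x": 0.069, "y": 0.002, "z": 0.055, "turn": 6}, {"x": 0.069, "y": 0.002, "z": 0.055, "turn": 6}]'

```text
t: 4.87
tool_pos: [0.5437, 0.1917, 0.1896]
eef_rot: [-1.5, -2.759, 0.004]
contact_force: [0.1, 1.0, -1.5]
width: 0.528
gripper_force: 30.0
```

Run:
```python
from h import *
for i in range(4):
    s=ctrl.get_state();print(np.round(s['tool_pos'],4),np.round(s['contact_force'],1),np.round(s['wrist_torque'],2));p,d,W,k=cam('wrist')
delta([.543,.196,.164],33)
save('w3',p[180:400,200:440].repeat(2,0).repeat(2,1))
```

```text
[0.5437 0.1917 0.1896] [ 0.1  1.  -1.5] [ 0.08 -0.17  0.01]
[0.5444 0.1925 0.1908] [ 0.3  0.1 -1. ] [-0.01 -0.18 -0.  ]
[0.5448 0.193  0.1914] [-0.1  0.4 -1.3] [-0.   -0.14 -0.04]
[0.545  0.1934 0.1917] [-0.3 -0.  -1.9] [ 0.08 -0.15  0.01]
head 33.01 pos [0.545  0.1936 0.1918] tilt z [ 2.e-03  3.e-04 -1.e+00] q [ 0.28  0.27 -0.78  1.66  0.19  1.3   0.04]
shift mm [ 3.1 -0.4 27.8] turn 0.01
```

View pics/w3.png

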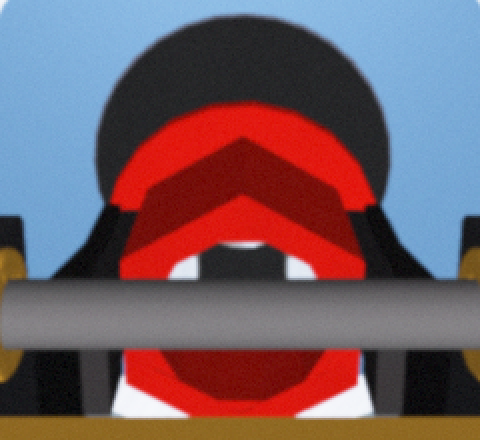

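The hub is just above the nose, with the pad's arc visible behind the flange. I'll fit both arcs to get the remaining offset.

```bash
cat > arc.py <<'E'
from h import *
from scipy.optimize import least_squares
s0=ctrl.get_state();p,d,W,k=cam('wrist'); H=np.array(camera_model('wrist')['hand_eye'])
tz=s0['tool_pos'][2]
hsv=cv2.cvtColor(p,cv2.COLOR_RGB2HSV)
red=((hsv[...,0]<8)|(hsv[...,0]>172))&(hsv[...,1]>120)
dark=(p.max(2)<75)
def fit(pts,zz,r):
    P=np.array([H[:3,3]+ray(u,v,H,k)*(zz-H[2,3])/ray(u,v,H,k)[2] for u,v in pts])
    f=lambda a:np.hypot(P[:,0]-a[0],P[:,1]-a[1])-(a[2] if len(a)>2 else r)
    a=least_squares(f,[0,0],loss='soft_l1',f_scale=.0005);b=least_squares(f,[0,0,r]);print(zz.__round__(4),a.x.round(4),'free',b.x.round(4),abs(b.fun).max().round(4))
fit([(u,np.where(red[:,u])[0][0]-.5) for u in range(266,378,3)],.015,.034)
fit([(u,np.where(dark[100:,u])[0][0]+99.5) for u in range(262,384,3)],tz-.135,.045)
print(s0['tool_pos'].round(4))
E
python3 arc.py
```

```text
0.015 [-0.0007  0.0004] free [-0.0011  0.0004  0.0344] 0.0004
0.0568 [0.003  0.0004] free [0.0042 0.0004 0.0439] 0.0003
[0.545  0.1936 0.1918]
```

Request:
apply_moves --series '[{"x": 0.0035, "y": 0, "z": 0, "turn": 0}, {"x": 0.0035, "y": 0, "z": 0.004, "turn": 0}, {"x": 0.0035, "y": 0, "z": 0.008, "turn": 0}, {"x": 0.0035, "y": 0, "z": 0.012, "turn": 0}, {"x": 0.0035, "y": 0, "z": 0.015, "turn": 0}, {"x": 0.0035, "y": 0, "z": 0.018, "turn": 0}, {"x": 0.0035, "y": 0, "z": 0.02, "turn": 0}, {"x": 0.0035, "y": 0, "z": 0.02, "turn": 0}]'

```text
t: 5.78
tool_pos: [0.542, 0.1965, 0.1698]
eef_rot: [-1.497, -2.761, 0.001]
contact_force: [-0.1, 0.5, -1.4]
width: 0.524
gripper_force: 30.0
```

```bash
python3 arc.py
python3 - <<'E'
from h import *
s=ctrl.get_state();print(np.round(s['tool_pos'],4),np.round(s['contact_force'],1),np.round(s['wrist_torque'],2))
E
```

```text
0.015 [-0.0007  0.0004] free [-0.0008  0.0004  0.0341] 0.0004
0.0348 [-0.0009  0.0015] free [0.0001 0.0015 0.044 ] 0.0003
[0.542  0.1965 0.1698]
[0.5421 0.1966 0.1702] [ 1.3 -0.  -1.9] [ 0.04 -0.17 -0.03]
```

Request:
apply_moves --series '[{"x": 0, "y": 0.0007, "z": 0.002, "turn": 0}, {"x": 0, "y": 0.0007, "z": 0.004, "turn": 0}, {"x": 0, "y": 0.0007, "z": 0.006, "turn": 0}, {"x": 0, "y": 0.0007, "z": 0.007, "turn": 0}, {"x": 0, "y": 0.0007, "z": 0.008, "turn": 0}, {"x": 0, "y": 0.0007, "z": 0.008, "turn": 0}]'

```text
t: 6.33
tool_pos: [0.5427, 0.197, 0.1622]
eef_rot: [-1.498, -2.761, 0.001]
contact_force: [-0.4, 0.1, -2.2]
width: 0.529
gripper_force: 30.0
```

Request:
apply_moves --series '[{"x": 0, "y": 0, "z": 0.001, "turn": 0}, {"x": 0, "y": 0, "z": 0.002, "turn": 0}, {"x": 0, "y": 0, "z": 0.003, "turn": 0}, {"x": 0, "y": 0, "z": 0.004, "turn": 0}, {"x": 0, "y": 0, "z": 0.004, "turn": 0}]'

```text
t: 6.75
tool_pos: [0.5428, 0.197, 0.1583]
eef_rot: [-1.498, -2.761, 0.0]
contact_force: [0.0, 0.2, -2.8]
width: 0.528
gripper_force: 30.0
```

Request:
apply_moves --series '[{"x": 0, "y": 0, "z": 0.001, "turn": 0}, {"x": 0, "y": 0, "z": 0.002, "turn": 0}, {"x": 0, "y": 0, "z": 0.003, "turn": 0}, {"x": 0, "y": 0, "z": 0.004, "turn": 0}, {"x": 0, "y": 0, "z": 0.005, "turn": 0}, {"x": 0, "y": 0, "z": 0.006, "turn": 0}, {"x": 0, "y": 0, "z": 0.006, "turn": 0}]'

```text
t: 7.33
tool_pos: [0.5427, 0.197, 0.1522]
eef_rot: [-1.498, -2.761, 0.001]
contact_force: [-0.7, -1.3, -2.1]
width: 0.525
gripper_force: 30.0
```

Request:
apply_moves --series '[{"x": 0, "y": 0, "z": 0.0005, "turn": 0}, {"x": 0, "y": 0, "z": 0.001, "turn": 0}, {"x": 0, "y": 0, "z": 0.0015, "turn": 0}, {"x": 0, "y": 0, "z": 0.002, "turn": 0}, {"x": 0, "y": 0, "z": 0.0025, "turn": 0}, {"x": 0, "y": 0, "z": 0.0025, "turn": 0}, {"x": 0, "y": 0, "z": 0.0025, "turn": 0}]'

```text
t: 7.92
tool_pos: [0.5429, 0.1971, 0.1502]
eef_rot: [1.498, 2.762, -0.0]
contact_force: [-0.1, 0.2, -0.1]
width: 0.523
gripper_force: 30.0
```

Request:
apply_moves --series '[{"x": 0, "y": 0, "z": 0.0005, "turn": 0}, {"x": 0, "y": 0, "z": 0.001, "turn": 0}, {"x": 0, "y": 0, "z": 0.001, "turn": 0}, {"x": 0, "y": 0, "z": 0.001, "turn": 0}]'

```text
t: 8.25
tool_pos: [0.5429, 0.1971, 0.1494]
eef_rot: [1.498, 2.761, -0.0]
contact_force: [-2.0, -0.3, 2.4]
width: 0.524
gripper_force: 30.0
```

Pad stiffness is felt and the height matches home, so I let go.

Request:
apply_moves --claw 0 --series '[{"x": 0, "y": 0, "z": 0, "turn": 0}, {"x": 0, "y": 0, "z": 0, "turn": 0}, {"x": 0, "y": 0, "z": 0, "turn": 0}, {"x": 0, "y": 0, "z": 0, "turn": 0}, {"x": 0, "y": 0, "z": 0, "turn": 0}, {"x": 0, "y": 0, "z": 0, "turn": 0}, {"x": 0, "y": 0, "z": 0, "turn": 0}, {"x": 0, "y": 0, "z": 0, "turn": 0}]'

```text
t: 8.92
tool_pos: [0.5429, 0.1971, 0.149]
eef_rot: [1.498, 2.762, -0.0]
contact_force: [-0.3, -0.6, -0.1]
width: 0.977
gripper_force: 0.0
```

Request:
apply_moves --series '[{"x": 0, "y": 0, "z": -0.01, "turn": 0}, {"x": 0, "y": 0, "z": -0.03, "turn": 0}, {"x": 0, "y": 0, "z": -0.06, "turn": 0}, {"x": 0, "y": 0, "z": -0.09, "turn": 0}, {"x": 0, "y": 0, "z": -0.12, "turn": 0}, {"x": 0, "y": 0, "z": -0.15, "turn": 0}, {"x": 0, "y": 0, "z": -0.15, "turn": 0}, {"x": 0, "y": 0, "z": -0.15, "turn": 0}]'

```text
t: 9.58
tool_pos: [0.5437, 0.1978, 0.3017]
eef_rot: [1.496, 2.759, 0.005]
contact_force: [-0.4, -0.4, -0.9]
width: 1.0
gripper_force: 0.0
```

Run:
```python
from h import *
s=ctrl.get_state();print(s['width'],np.round(s['contact_force'],1),s['tool_pos'])
p,d,W,k=cam('wrist');save('w4',p)
C=cloud(d,W,k)
r=np.hypot(C[...,0]-.543,C[...,1]-.197)
hsv=cv2.cvtColor(p,cv2.COLOR_RGB2HSV)
m=((hsv[...,0]<8)|(hsv[...,0]>172))&(hsv[...,1]>120)&(d>0)&(r<.05)
t=C[m&(C[...,2]>.175)];print('collar top z',np.percentile(t[:,2],[5,50,95]),t.mean(0))
t=C[m&(r>.029)&(C[...,2]<.16)];print('flange z',np.percentile(t[:,2],[5,50,95]))
t=C[(r>.05)&(r<.08)&(d>0)];print('platter',np.median(t[:,2]))
```

```text
1.000094825941694 [-0.4 -0.4 -0.9] [0.54371836 0.19784984 0.30170234]
collar top z [0.17751566 0.18175721 0.41662989] [0.54114253 0.19786321 0.20596392]
flange z [0.13319215 0.14021324 0.14172782]
platter 0.38986371140126164
```

View pics/w4.png

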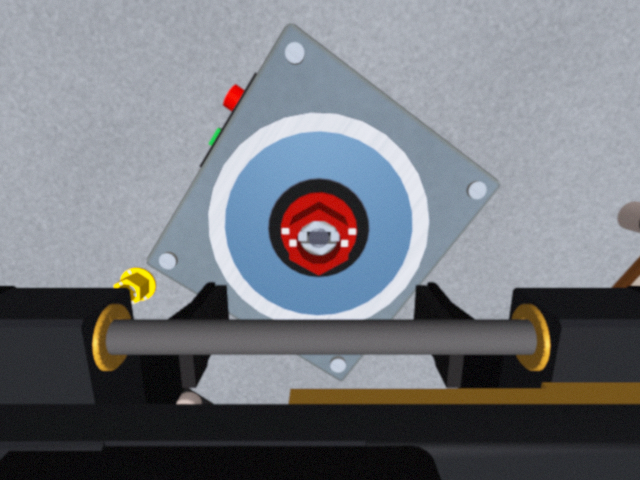

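The view shows the hub seated centrally on the pad at about (319,237), with its tabs in the keyways. The collar top reads 0.182 m and home would be 0.183 m.

```bash
python3 -c "
from workcell import workorder
print(workorder.sign_off())"
```

```text
the job is handed in; nothing more can be done
None
```

The red clamp hub is home on the spindle, flat on the pad with its tabs in the keyways. It is released, the arm is clear, and the job is handed in at about 9.6 s.

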